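# Refit the suction unit's D-shaft knob and hold it pressed

## Task

The ear defenders have been left standing over the bare spindle of the grey suction unit: hang them by the middle of their headband over the wooden rail and let go of them. Then pick up the loose black knob, turn it so that the D-shaped hole underneath matches the flat on the spindle, push it fully home and press it on down against the spindle's spring as far as it goes. Finish while still gripping the knob and holding it pressed down, with the ear defenders hanging freely on the rail and the other things on the table left where they are.

Things in the scene. Friction and masses are not known exactly. Their poses are not given: they have to be found in the camera images.
- defenders: Ear defenders: rigid arch with two green cups, 160 mm along own x (cup to cup), 60 mm along y, 150 mm tall, 0.22 kg, symmetric under a half turn. Origin: centre of underside between the cups' flat lower ends, z up. Cups 72 mm tall, 84 mm apart, standing on the unit. Atop: black pad to grip across y, 56 mm along x, 28 along y, 128 to 150 mm above origin, flat underneath.
- band_under (a point): Middle of the flat underside of the headband pad, 128 mm above the origin of the ear defenders, same axes; this lies on the bar when they hang.
- rail: Wooden hanging rail fixed to the table: level bar along its own x, 220 mm long, 18 mm wide (y), 14 mm thick, top 150 mm above the table, on two posts at x = -100 and +100 mm, flush with the bar; foot 12 mm thick, 50 mm wide. Origin: centre of the foot's underside. Hung across the bar (defenders' x along rail's y) the cups end 22 mm above the table.
- rail_top (a point): Middle of the bar's flat top face, 150 mm above the rail's origin, same axes as the rail.
- unit: Grey suction control unit fixed to the table, 130 (x) x 180 (y) x 50 mm tall; origin at the centre of its underside. The spindle rises through the middle of its top, out of a collar 30 mm across and 3 mm high; a red mark beside the collar lies on the side of the spindle's flat. The spindle turns only stiffly (about 0.3 N m).
- shaft_top (a point): Tip of the brass D-spindle, on its axis; z up. The spindle is 16 mm across with one flat, 4 mm from the axis, facing this point's +x (the red mark's side). It stands 34 mm above the unit's top when not pressed; its top 3 mm taper by about 2 mm all round. It slides straight down against a spring; this point moves with it.
- plunger (a joint): How far the spindle is pressed down, m: 0 free, 0.010 at its stop. The spring takes about 3 N to start and 10 N at the stop, and pushes back when let go.
- knob: Loose knob, 60 g, hole down. Origin: centre of underside, z up. Skirt 50 mm across, 24 high; grip bar on it 44 mm along x, 16 along y (grip across y), 24 to 46 mm above origin. D-hole 18 mm across, 18 deep, flat 5 mm from axis on the +x side, as is the white pointer line on the bar; mouth widened 1.5 mm. Fits with its +x along the spindle's +x (within 8 degrees); home when the tip meets the hole's end.
- disc_tray: Bystander, leave alone: white tray of small metal discs, 90 x 130 x 20 mm; origin at the centre of its underside.
- jar: Bystander, leave alone: amber glass jar with white lid, 60 mm across, 85 mm tall; origin at the centre of its underside.
- spool: Bystander, leave alone: blue spool, 44 mm across, 45 mm tall; origin at the centre of its underside.
- brush: Bystander, leave alone: wooden-handled brush lying flat; origin on its underside.
- dish: Bystander, leave alone: shallow white ceramic bowl, 90 mm across, 30 mm tall; origin at the centre of its underside.
- specimen_box: Bystander, leave alone: cardboard box, 110 x 80 x 45 mm; origin at the centre of its underside.
Mind the look-alikes: they are no part of the job. Leave any blue look-alike of the defenders alone.

How it is judged:
On the way, in this order (a step that is already met when the one before it is completed fails the run):
1. the ear defenders hang by their headband on the rail, let go (x of band_under in the frame of rail_top between -0.08 and 0.08 m and y of band_under in the frame of rail_top between -0.025 and 0.025 m and z of band_under in the frame of rail_top between -0.008 and 0.008 m and angle between defenders's own z axis and vertical below 0.3 rad and contact force between defenders and rail above 1 N and contact force between defenders and the fingers below 0.1 N and contact force between defenders and the arm below 0.1 N and linear speed of defenders below 0.05 m/s), for 0.2 s.
2. the knob sits fully on the spindle, flat to flat (z of knob in the frame of shaft_top below -0.0145 m and horizontal distance between knob and shaft_top below 0.004 m and angle between the x axis of knob and the x axis of shaft_top, either way round below 0.3 rad and angle between knob's own z axis and vertical below 0.12 rad), for 0.2 s.
At the end, for the whole second after the job is handed in: Defenders hang on the bar untouched, at rest, tilt < 0.3 rad: band underside within 8 mm of bar top in height, 25 mm across, 80 mm along. Knob: shaft tip >= 14.5 mm inside, axes within 4 mm, flats within 0.3 rad, tilt < 0.12 rad, gripped (> 2 N), spindle pressed > 6 mm with > 3 N (all of step 1 and all of step 2 and value of joint plunger above 0.006 m and contact force between knob and plunger above 3 N and contact force between knob and the fingers above 2 N); the arm keeps its last pose, push and grip.
It fails at once if one of the other loose things on the table is shifted by more than 30 mm (distance of any of disc_tray, jar, spool, brush, dish, specimen_box from where it was at the start of the episode above 0.03 m).
It also fails if it takes over 59 s, if anything falls off the work surface, if the arm or the gripper's body presses on something with over 40 N, if the wrist force passes 120 N, or if a joint passes its speed limit or range.

## Robot

A 7-joint arm with a two-finger parallel gripper is mounted at the origin on the work surface. World frame = base frame: x ahead of the robot, y to its left, z up, the work surface at z = 0. Lengths are in m, angles in rad, forces in N, time in s.
With the tool pointing down it reaches from about 0.425 to 0.95 m from the base axis. Payload 16.7 kg.
Tool frame: the origin (TCP) lies on the mounting face of the last link; the fingertips stand 199 mm ahead of it and the grasp point (between the pads) lies 180 mm ahead of it (robot.tip_reach is the distance from the TCP to the fingertips, in m); z points along the fingers, x is the direction in which the jaws open and shut, and the axes are right-handed (so a half turn about z gives the same grasp; the last joint's range is limited). The gripper opens to 94 mm and grips with 3 to 60 N. Pads are 16 mm wide; open, the fingers measure 119 mm over their backs; the gripper's body (75 mm by 177 mm) begins 78 mm behind the grasp point.
Start: joints at [1.091, 0.426, 0.074, 1.606, -0.034, 1.111, -0.067], TCP at [0.219, -0.638, 0.405] pointing down, gripper open.
Joint ranges: [-2.85, 2.85], [-0.5, 2.14], [-1.23, 1.37], [0.21, 2.46], [-1.02, 4.16], [0.16, 2.05], [-2.73, 2.73]. Speed limits (rad/s): [1.89, 1.89, 2.39, 2.39, 3.01, 3.01, 3.01].

## Interface

Orientations are given as a unit quaternion [x, y, z, w].
In Python, from rig import robot gives the robot as it stands. The module is installed in compiled form; this text tells all that it offers.
- The arm moves only by the shell command python3 -m jog 'ROWS' [FORCE]. ROWS is JSON, a list of rows, each a list of 7 numbers: the shift along the tool's x, y, z in mm, then the turn, a rotation vector about the tool's x, y, z in degrees, then the opening in per cent of the stroke, from 0 (shut) to 100 (fully open). In form: [[dx, dy, dz, rx, ry, rz, claw], ...]. A call has 1 to 20 rows; each row shifts and turns the commanded pose from where the row before left it, along the tool's axes as they then stand; what a row does not reach is not made up. A row lasts 1/8 s, in which the tool goes at most 62.5 mm and 10.7 degrees, less where a joint would pass 70% of its speed; a pose out of reach is approached as far as the arm can. A call with a gripper value outside its range is refused whole. The fingers move at their own pace and stop on an object; FORCE is the grip in N (left out, the last holds). Time passes only in rows, so rows that do not move let the fingers close. It gives the time, the measured TCP pose, the force and the opening at its end, in the units of the state.
- robot.get_obs(): the state, without advancing time (a new reading comes with each control period).
- robot.grab_frame(name): name is "side" or "top"; returns (picture, depth): 420x560x3 uint8, blue, green, red; 420x560 float32, m along the optical axis (not along the pixel's ray), 0 where there is no reading.
- robot.calibration(name): a dict with "intrinsics" (3x3 intrinsics, pixels), "origin" and "attitude" of the camera in the world. Camera axes: x right, y down, z forward; pixel columns grow to the right and rows downward; lengths in m; the calibration is good to about 2 mm. A picture is of the moment at which its call begins. calibration takes no time and is no camera call.
- robot.finish_job(): hands the job in, once; it reports no verdict.
The state is a dict: "clock": time; "qpos": joint angles; "joint_velocities": joint speeds; "joint_efforts": joint torques, N m; "tcp_pos": TCP position; "orientation": TCP orientation; "force": force on the tool from outside, world axes, zero at the start; "torque": the same for the moment, N m; "finger_gap": opening from 0.0 (shut) to 1.0 (fully open).
Only numpy, scipy, OpenCV 4.12 (cv2) and the standard library are available. Lean on these libraries where they do the work, as an engineer would, in place of code of your own. Each camera call takes 0.05 s, during which the arm holds its last target.

## Working session

There is one attempt and no reset: what is moved stays moved. The work goes in short steps, Python scripts to look and compute and a shell command to move; the robot and the scene stay as the last step left them, time stands still between calls to the robot, and variables do not carry over. Pictures are saved under pics/ and viewed, and the job is handed in when it is done.

```bash
mkdir -p pics; cat > h.py <<'E'
import numpy as np,cv2
from rig import robot
from scipy.spatial.transform import Rotation as R
def cal(n):
    c=robot.calibration(n);K=np.array(c["intrinsics"]);o=np.array(c["origin"]);a=np.array(c["attitude"])
    M=a if a.shape==(3,3) else R.from_quat(a).as_matrix()
    return K,o,M
def cloud(n,d):
    K,o,M=cal(n);v,u=np.mgrid[:d.shape[0],:d.shape[1]]
    p=np.stack([(u-K[0,2])/K[0,0]*d,(v-K[1,2])/K[1,1]*d,d],-1)
    return p@M.T+o
E
python3 - <<'E'
from h import *
for n in("side","top"):
    im,d=robot.grab_frame(n);cv2.imwrite(f"pics/{n}0.png",im);np.save(f"{n}0.npy",d)
    print(n,robot.calibration(n))
print(robot.get_obs())
E
```

```text
side {'intrinsics': array([[508.53401741,   0.        , 280.24040424],
       [  0.        , 508.53401741, 211.5859977 ],
       [  0.        ,   0.        ,   1.        ]]), 'origin': array([0.16533443, 0.71710937, 1.0544651 ]), 'attitude': array([-0.16667176,  0.91234526, -0.36576233,  0.07787534])}
top {'intrinsics': array([[422.72103025,   0.        , 273.0207716 ],
       [  0.        , 422.72103025, 211.93850593],
       [  0.        ,   0.        ,   1.        ]]), 'origin': array([ 0.34638854, -0.10633714,  1.07627035]), 'attitude': array([-0.70108728,  0.71018102, -0.04449986,  0.04625256])}
{'clock': 0.1, 'qpos': array([ 1.09051831,  0.42665548,  0.07386394,  1.60655119, -0.03407321,
        1.11081658, -0.06708097]), 'joint_velocities': array([-1.34158410e-03, -1.23637488e-03,  3.32733233e-05, -3.92592112e-03,
       -1.35246975e-03, -1.18731813e-03, -4.07021112e-04]), 'joint_efforts': array([ 9.55699536e-03, -9.37469602e+01,  3.67883988e+00, -4.55047739e+01,
       -4.83104261e-02,  1.67752965e-02,  8.75607589e-05]), 'tcp_pos': array([ 0.21914717, -0.63824981,  0.40405156]), 'orientation': array([ 8.13869828e-01, -5.81046952e-01, -5.06442431e-04, -2.94230509e-04]), 'force': array([ 0.4607717 , -0.30359281, -0.54919715]), 'torque': array([-0.03496236, -0.05108437,  0.01045396]), 'finger_gap': 0.9991609434865357}
```

View pics/side0.png

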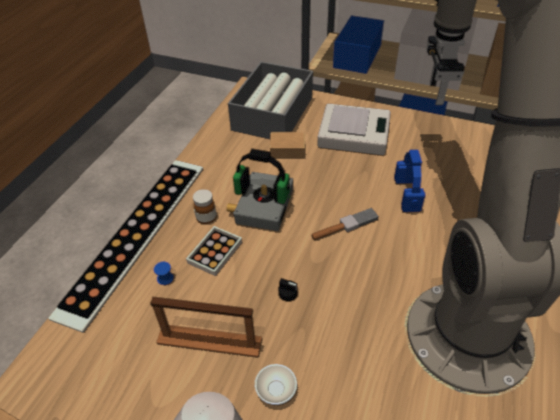

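View pics/top0.png

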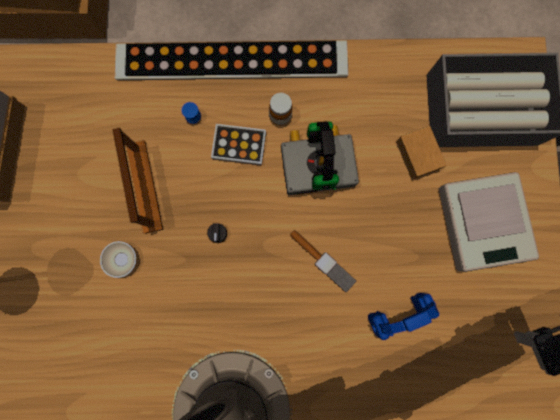

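Candidates for the defenders are the green pair on the grey unit (top 324,155; side 262,180) and a blue look-alike (top 405,317; side 412,182). I choose the green pair. For the knob there is a single black object (top 217,233; side 288,289). For the rail there is the wooden frame (top 138,183; side 205,325). Next I'll take close crops and depth measurements.

```bash
python3 - <<'E'
from h import *
t=cv2.imread("pics/top0.png");s=cv2.imread("pics/side0.png")
def crop(i,x,y,w,h,k):return cv2.resize(i[y:y+h,x:x+w],None,fx=k,fy=k,interpolation=cv2.INTER_CUBIC)
cv2.imwrite("pics/c1.png",np.hstack([crop(t,270,110,100,100,4),crop(s,215,140,100,100,4)]))
cv2.imwrite("pics/c2.png",np.hstack([crop(t,192,208,50,50,8),crop(s,263,264,50,50,8)]))
cv2.imwrite("pics/c3.png",np.hstack([crop(t,85,120,100,130,4),crop(s,140,280,135,90,4)[:,:,:][:360].copy() if 0 else cv2.copyMakeBorder(crop(s,145,285,100,130,4)[:520],0,0,0,0,0)]))
E
```

```text
(no output)
```

View pics/c1.png

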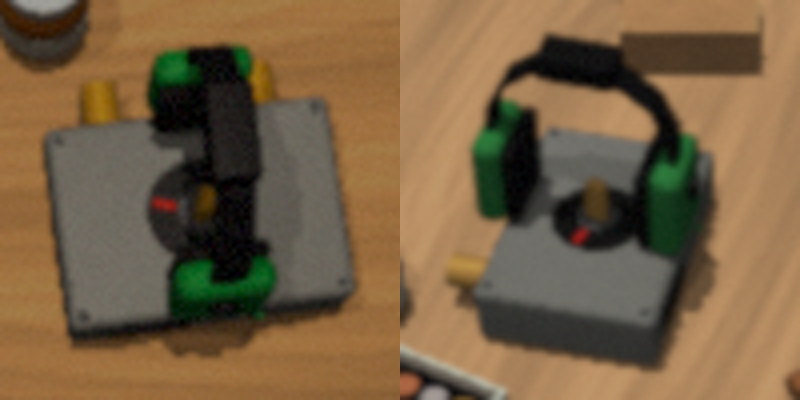

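View pics/c2.png

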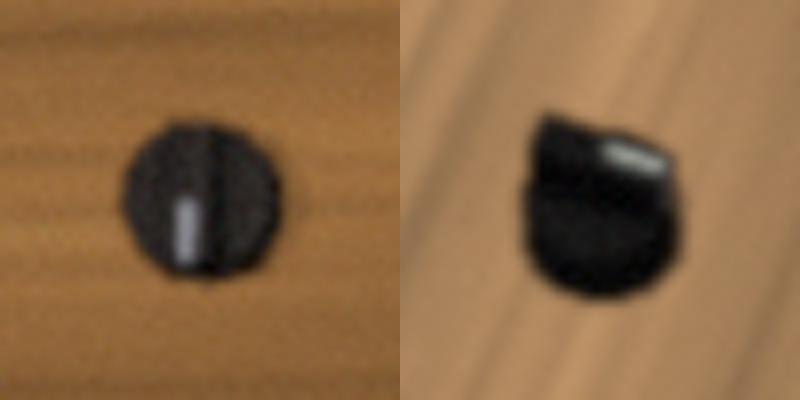

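View pics/c3.png

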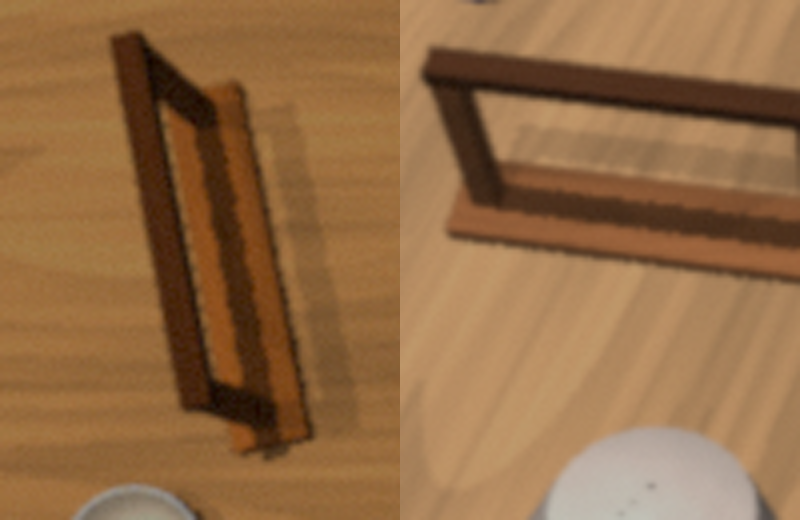

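```bash
python3 - <<'E'
from h import *
d=np.load("top0.npy");P=cloud("top",d)
ds=np.load("side0.npy");Q=cloud("side",ds)
im=cv2.imread("pics/top0.png");sm=cv2.imread("pics/side0.png")
def rep(n,pts):
    pts=pts.reshape(-1,3)
    if len(pts)<10: print(n,len(pts));return
    (c,(w,h),a)=cv2.minAreaRect(pts[:,:2].astype(np.float32))
    print(n,len(pts),'med',np.median(pts,0).round(4),'rect',np.round(c,4),round(w,4),round(h,4),round(a,1),'z',pts[:,2].min().round(3),pts[:,2].max().round(3))
for n,C,boxes in(("top",P,dict(defn=(270,370,110,210),knob=(200,235,215,250),rail=(100,175,120,240))),("side",Q,dict(defn=(215,315,140,240),knob=(270,305,270,305),rail=(140,275,285,365)))):
    dd=d if n=="top" else ds
    for k,(a,b,e,f) in boxes.items():
        S=C[e:f,a:b][dd[e:f,a:b]>0]
        if k=="defn":
            rep(n+" pad",S[(S[:,2]>.18)&(S[:,2]<.215)]); rep(n+" pad top",S[(S[:,2]>.193)&(S[:,2]<.215)]);rep(n+" unit top",S[(S[:,2]>.045)&(S[:,2]<.055)])
        if k=="knob": rep(n+" knob bar",S[(S[:,2]>.035)]);rep(n+" knob all",S[(S[:,2]>.012)]);rep(n+" skirt",S[(S[:,2]>.017)&(S[:,2]<.03)])
        if k=="rail": rep(n+" bar",S[S[:,2]>.143]);rep(n+" foot",S[(S[:,2]>.007)&(S[:,2]<.017)])
E
```

```text
top pad 454 med [ 0.6059 -0.2236  0.1994] rect [ 0.6103 -0.2245] 0.0845 0.0284 5.0 z 0.18 0.206
top pad top 333 med [ 0.6088 -0.224   0.2004] rect [ 0.6097 -0.2246] 0.0561 0.0284 5.6 z 0.193 0.206
top unit top 2641 med [ 0.6041 -0.1977  0.0506] rect [ 0.6422 -0.2099] 0.2124 0.195 7.1 z 0.045 0.055
top knob bar 125 med [0.434  0.0353 0.0461] rect [0.4332 0.0355] 0.042 0.0149 0.3 z 0.038 0.052
top knob all 308 med [0.4335 0.0328 0.0267] rect [0.4336 0.0353] 0.045 0.0468 1.1 z 0.013 0.052
top skirt 171 med [0.4335 0.0282 0.0244] rect [0.4337 0.0358] 0.0452 0.0456 0.0 z 0.02 0.03
top bar 845 med [0.554  0.2241 0.1506] rect [0.5565 0.2254] 0.2195 0.0197 12.4 z 0.143 0.157
top foot 1593 med [0.5553 0.2236 0.0127] rect [0.5735 0.2272] 0.2735 0.1306 27.5 z 0.007 0.017
side pad 296 med [ 0.6033 -0.2182  0.1976] rect [ 0.6063 -0.2237] 0.0842 0.0314 2.6 z 0.18 0.206
side pad top 180 med [ 0.6067 -0.2215  0.2006] rect [ 0.6075 -0.2236] 0.0561 0.0314 2.2 z 0.193 0.206
side unit top 1696 med [ 0.6098 -0.2022  0.0509] rect [ 0.6099 -0.3123] 0.1301 0.3659 6.8 z 0.045 0.055
side knob bar 140 med [0.4301 0.0383 0.0464] rect [0.4313 0.0355] 0.0441 0.0192 0.3 z 0.035 0.055
side knob all 340 med [0.4294 0.043  0.0299] rect [0.4303 0.0406] 0.0451 0.0478 45.9 z 0.012 0.055
side skirt 146 med [0.4297 0.0482 0.0244] rect [0.4271 0.04  ] 0.0474 0.0429 59.6 z 0.017 0.03
side bar 915 med [0.5514 0.2258 0.1502] rect [0.5545 0.2254] 0.2197 0.0221 12.2 z 0.143 0.157
side foot 1858 med [0.5515 0.2255 0.0126] rect [0.5703 0.1635] 0.2415 0.1814 13.7 z 0.007 0.017
```

The crops confirm the green defenders with the black pad (top pad centre ≈(328,142)). The red mark lies on the image-left (+y) side of the spindle. The knob's white pointer points to image-bottom (−x), and the rail bar leans about 12° off world x. I'll write a helper that works out shifts.

```bash
cat >> h.py <<'E'
def go(p,psi):
    o=robot.get_obs();M=R.from_quat(o["orientation"]).as_matrix()
    cur=np.degrees(np.arctan2(M[1,0],M[0,0]))
    t=-((psi-cur+180)%360-180)
    a=np.array(p)-o["tcp_pos"]
    r=np.radians(psi);N=np.array([[np.cos(r),np.sin(r),0],[np.sin(r),-np.cos(r),0],[0,0,-1]])
    print("tcp",o["tcp_pos"].round(4),"psi",round(cur,2),"tilt",np.degrees(np.arccos(-M[2,2])).round(2),"gap",round(o["finger_gap"],3),"F",o["force"].round(1),"t",o["clock"])
    print("rz turn",round(t,1),"shift before turning",(a@M*1000).round(1),"after turning",(a@N*1000).round(1))
E
python3 -c "
from h import *
go([.6085,-.224,.50],-85.5)"
```

```text
tcp [ 0.2191 -0.6382  0.4041] psi -71.05 tilt 0.07 gap 0.999 F [ 0.5 -0.3 -0.5] t 0.1
rz turn 14.5 shift before turning [-265.5 -502.8  -95.7] after turning [-382.4 -420.7  -95.9]
```

```bash
python3 -m jog '[[0,0,-40,0,0,7.5,100],[0,0,-40,0,0,7,100],[-26,-29,-16,0,0,0,100],[-27,-30,0,0,0,0,100],[-27,-30,0,0,0,0,100],[-27,-30,0,0,0,0,100],[-27,-30,0,0,0,0,100],[-27,-30,0,0,0,0,100],[-27,-30,0,0,0,0,100],[-27,-30,0,0,0,0,100],[-27,-30,0,0,0,0,100],[-27,-30,0,0,0,0,100],[-27,-30,0,0,0,0,100],[-27,-30,0,0,0,0,100],[-27,-30,0,0,0,0,100],[-27,-30,0,0,0,0,100],[-5,-2,0,0,0,0,100],[0,0,0,0,0,0,100],[0,0,0,0,0,0,100]]' 25
python3 -c "
from h import *
go([.6085,-.224,.383],-85.5)
for n in('top','side'):
  im,d=robot.grab_frame(n);cv2.imwrite(f'pics/{n}1.png',im)"
```

```text
clock: 2.48
tcp_pos: [0.6086, -0.2261, 0.5007]
orientation: [0.733, -0.68, 0.0, 0.0]
force: [-0.4, -0.1, -0.5]
finger_gap: 1.003
tcp [ 0.6086 -0.2261  0.5007] psi -85.64 tilt 0.03 gap 1.003 F [-0.4 -0.1 -0.5] t 2.475
rz turn -0.1 shift before turning [-2.100e+00 -1.000e-01  1.177e+02] after turning [-2.100e+00 -1.000e-01  1.177e+02]
```

View pics/side1.png

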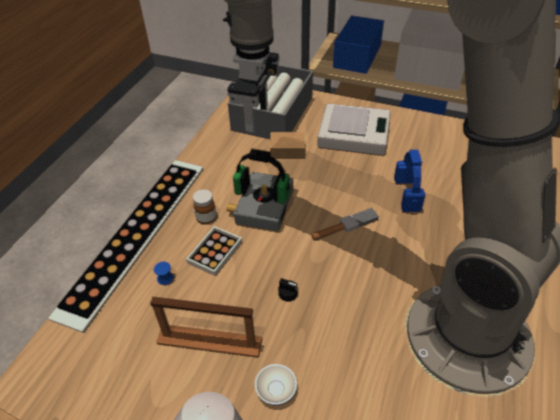

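The gripper is above the defenders and everything is clear (side view ≈(262,100)). Now I'll descend and grip.

```bash
python3 -m jog '[[-2,0,20,0,0,0,100],[0,0,20,0,0,0,100],[0,0,20,0,0,0,100],[0,0,20,0,0,0,100],[0,0,15,0,0,0,100],[0,0,15,0,0,0,100],[0,0,9,0,0,0,100],[0,0,0,0,0,0,100],[0,0,0,0,0,0,100]]' 25
python3 -c "
from h import *
go([.6085,-.224,.381],-85.5)
for n in('top','side'):
  im,d=robot.grab_frame(n);cv2.imwrite(f'pics/{n}2.png',im)
  if n=='side': cv2.imwrite('pics/side2c.png',cv2.resize(im[100:240,190:340],None,fx=4,fy=4,interpolation=cv2.INTER_CUBIC))"
```

```text
clock: 3.7
tcp_pos: [0.6093, -0.2229, 0.3822]
orientation: [0.734, -0.679, 0.0, -0.0]
force: [0.7, -0.8, -0.8]
finger_gap: 1.0
tcp [ 0.6093 -0.2229  0.3822] psi -85.55 tilt 0.04 gap 1.0 F [ 0.7 -0.8 -0.8] t 3.7
rz turn -0.0 shift before turning [1.  0.9 1.2] after turning [1.  0.9 1.2]
```

View pics/side2c.png

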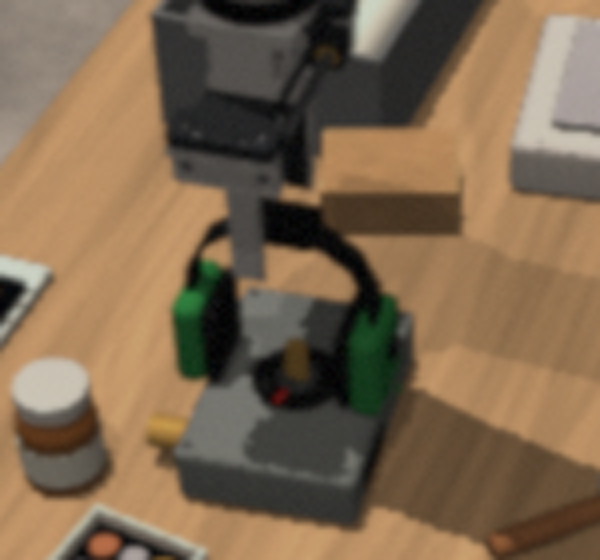

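The finger stands in front of the pad at ≈(248,240) in the crop. Its offset there fits the open jaw's parallax. I'll close and lift.

```bash
python3 -m jog '[[0,0,0,0,0,0,30],[0,0,0,0,0,0,10],[0,0,0,0,0,0,10],[0,0,0,0,0,0,10],[0,0,0,0,0,0,10],[0,0,0,0,0,0,10],[0,0,0,0,0,0,10]]' 30
python3 -m jog '[[0,0,-5,0,0,0,10],[0,0,-15,0,0,0,10],[0,0,-15,0,0,0,10],[0,0,0,0,0,0,10],[0,0,0,0,0,0,10]]'
python3 -c "
from h import *
go([.6085,-.224,.381],-85.5)
for n in('top','side'):
  im,d=robot.grab_frame(n);cv2.imwrite(f'pics/{n}3.png',im)
  if n=='side': cv2.imwrite('pics/side3c.png',cv2.resize(im[70:240,190:340],None,fx=3,fy=3,interpolation=cv2.INTER_CUBIC))"
```

```text
clock: 4.68
tcp_pos: [0.6091, -0.2229, 0.3817]
orientation: [0.734, -0.679, 0.0, 0.0]
force: [-0.2, -0.9, -1.3]
finger_gap: 0.295
clock: 5.3
tcp_pos: [0.609, -0.2228, 0.4166]
orientation: [0.734, -0.679, 0.0, -0.0]
force: [-0.6, -0.2, -2.7]
finger_gap: 0.299
tcp [ 0.609  -0.2228  0.4166] psi -85.55 tilt 0.0 gap 0.299 F [-0.6 -0.2 -2.7] t 5.3
rz turn -0.0 shift before turning [ 1.1  0.6 35.6] after turning [ 1.1  0.6 35.6]
```

View pics/side3c.png

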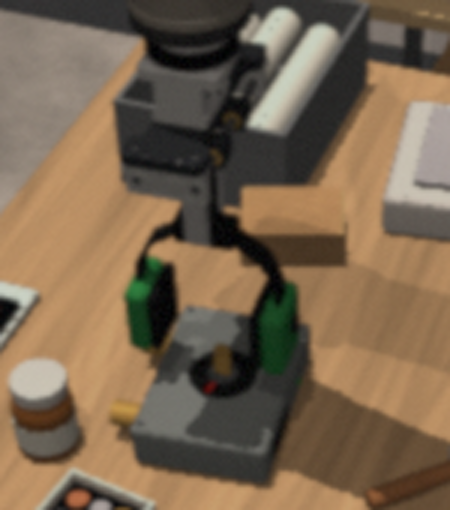

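Gap 27.7 mm, lifted clear and level. I'll raise it, turn to ψ=12.3° and carry it to the rail.

```bash
python3 -m jog '[[0,0,-35,0,0,0,10],[0,0,-35,0,0,0,10],[0,0,-33,0,0,0,10],[0,0,0,0,0,-8,10],[0,0,0,0,0,-9,10],[0,0,0,0,0,-9,10],[0,0,0,0,0,-9,10],[0,0,0,0,0,-9,10],[0,0,0,0,0,-9,10],[0,0,0,0,0,-9,10],[0,0,0,0,0,-9,10],[0,0,0,0,0,-9,10],[0,0,0,0,0,-9,10],[0,0,0,0,0,-8.8,10],[0,0,0,0,0,0,10],[0,0,0,0,0,0,10]]'
python3 -c "
from h import *
go([.5555,.2254,.52],12.3)"
```

```text
clock: 7.4
tcp_pos: [0.6091, -0.223, 0.5194]
orientation: [0.994, 0.105, -0.0, -0.0]
force: [1.4, 1.0, -1.9]
finger_gap: 0.295
tcp [ 0.6091 -0.223   0.5194] psi 12.04 tilt 0.03 gap 0.295 F [ 1.4  1.  -1.9] t 7.4
rz turn -0.3 shift before turning [  41.1 -449.7   -0.5] after turning [  43.1 -449.5   -0.6]
```

```bash
python3 -m jog '[[1,-15,0,0,0,-0.3,10],[3,-30,0,0,0,0,10],[3,-35,0,0,0,0,10],[3,-35,0,0,0,0,10],[3,-35,0,0,0,0,10],[3,-35,0,0,0,0,10],[3,-35,0,0,0,0,10],[4,-35,0,0,0,0,10],[4,-35,0,0,0,0,10],[4,-35,0,0,0,0,10],[4,-35,0,0,0,0,10],[4,-35,0,0,0,0,10],[3,-30,0,0,0,0,10],[1,-15,0,0,0,0,10],[0,-9,0,0,0,0,10],[0,0,0,0,0,0,10],[0,0,0,0,0,0,10]]'
python3 -c "
from h import *
go([.5555,.2254,.3537],12.3)
for n in('top','side'):
  im,d=robot.grab_frame(n);cv2.imwrite(f'pics/{n}4.png',im)
  C=cloud(n,d);m=(d>0)&(C[...,2]>.15)&(C[...,2]<.28)&(abs(C[...,1]-.225)<.12)&(abs(C[...,0]-.555)<.12)
  g=m&(im[...,1]>im[...,2].astype(int)+25)&(im[...,1]>im[...,0].astype(int)+25)
  lab,L=cv2.connectedComponents(g.astype(np.uint8))
  for i in range(1,lab):
    if (L==i).sum()>30: print(n,(L==i).sum(),np.median(C[L==i],0).round(3),C[L==i].min(0).round(3),C[L==i].max(0).round(3))
"
```

```text
clock: 9.52
tcp_pos: [0.5539, 0.2238, 0.5197]
orientation: [0.994, 0.109, 0.0, 0.0]
force: [0.5, -0.8, -1.0]
finger_gap: 0.294
tcp [0.5539 0.2238 0.5197] psi 12.47 tilt 0.02 gap 0.294 F [ 0.5 -0.8 -1. ] t 9.525
rz turn 0.2 shift before turning [  1.9  -1.3 166. ] after turning [  1.9  -1.3 166. ]
top 271 [0.559 0.156 0.259] [0.541 0.145 0.21 ] [0.595 0.177 0.276]
side 94 [0.551 0.161 0.259] [0.539 0.148 0.251] [0.564 0.17  0.265]
side 619 [0.533 0.293 0.248] [0.511 0.273 0.2  ] [0.568 0.304 0.275]
```

View pics/side4.png

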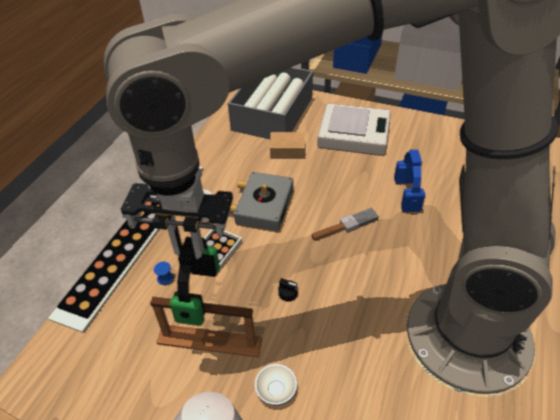

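View pics/top4.png

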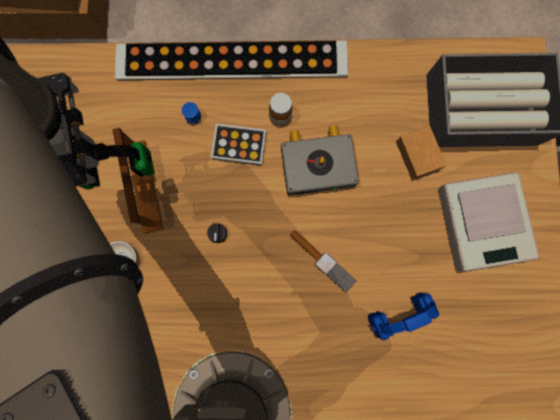

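The cups straddle the bar: outer edges at y≈0.145 and 0.304, centre 0.225, matching the bar. The unit is now bare, with the spindle at top (319,162). I'll lower the defenders onto the bar.

```bash
python3 -m jog '[[2,-1,15,0,0,0.2,10],[0,0,25,0,0,0,10],[0,0,25,0,0,0,10],[0,0,25,0,0,0,10],[0,0,25,0,0,0,10],[0,0,20,0,0,0,10],[0,0,15,0,0,0,10],[0,0,8,0,0,0,10],[0,0,4,0,0,0,10],[0,0,2,0,0,0,10],[0,0,0,0,0,0,10],[0,0,0,0,0,0,10]]'
python3 -c "
from h import *
go([.5555,.2254,.3537],12.3)
im,d=robot.grab_frame('side');cv2.imwrite('pics/side5.png',im)
cv2.imwrite('pics/side5c.png',cv2.resize(im[200:370,120:320],None,fx=4,fy=3.5,interpolation=cv2.INTER_CUBIC))
"
```

```text
clock: 11.12
tcp_pos: [0.5554, 0.2262, 0.3561]
orientation: [0.994, 0.108, 0.0, -0.0]
force: [0.2, 0.6, -1.9]
finger_gap: 0.293
tcp [0.5554 0.2262 0.3561] psi 12.35 tilt 0.04 gap 0.293 F [ 0.2  0.6 -1.9] t 11.125
rz turn 0.0 shift before turning [-0.1  0.8  2.4] after turning [-0.1  0.8  2.4]
```

View pics/side5c.png

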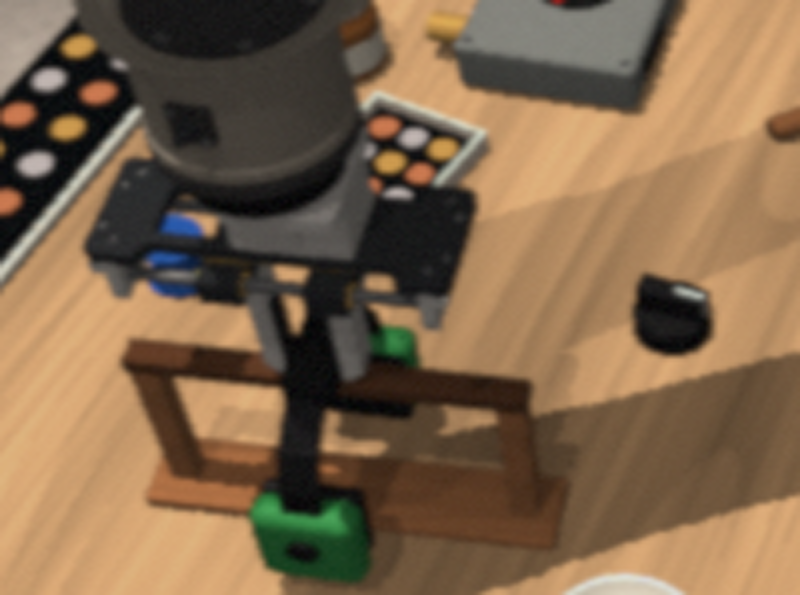

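```bash
python3 -m jog '[[0,0.8,1,0,0,0,10],[0,0,1,0,0,0,10],[0,0,0.5,0,0,0,10],[0,0,0,0,0,0,10]]'
python3 -m jog '[[0,0,0.7,0,0,0,10],[0,0,0,0,0,0,10]]'
```

```text
clock: 11.68
tcp_pos: [0.5555, 0.2254, 0.3534]
orientation: [0.994, 0.108, 0.0, 0.0]
force: [-0.5, -1.6, 1.6]
finger_gap: 0.293
clock: 11.92
tcp_pos: [0.5555, 0.2254, 0.3532]
orientation: [0.994, 0.108, 0.0, 0.0]
force: [-3.5, -2.3, 9.6]
finger_gap: 0.296
```

The defenders are firmly on the bar (Fz rose from −1.9 to +9.6 N). Relax a little, open, and lift away.

```bash
python3 -m jog '[[0,0,-0.5,0,0,0,10],[0,0,0,0,0,0,25],[0,0,0,0,0,0,35],[0,0,0,0,0,0,50],[0,0,0,0,0,0,60],[0,0,0,0,0,0,60],[0,0,0,0,0,0,60]]'
python3 -m jog '[[0,0,-5,0,0,0,60],[0,0,-10,0,0,0,60],[0,0,-20,0,0,0,60],[0,0,-35,0,0,0,60],[0,0,-40,0,0,0,60],[0,0,0,0,0,0,60]]'
python3 -c "
from h import *
go([.432,.0355,.40],90)
for n in('top','side'):
  im,d=robot.grab_frame(n);cv2.imwrite(f'pics/{n}6.png',im);np.save(f'{n}6.npy',d)
"
```

```text
clock: 12.8
tcp_pos: [0.5556, 0.2254, 0.353]
orientation: [0.994, 0.108, 0.0, -0.0]
force: [-0.1, -0.0, -0.7]
finger_gap: 0.603
clock: 13.55
tcp_pos: [0.5557, 0.226, 0.4675]
orientation: [0.994, 0.108, 0.003, -0.001]
force: [-0.5, -0.6, -1.4]
finger_gap: 0.601
tcp [0.5557 0.226  0.4675] psi 12.35 tilt 0.34 gap 0.601 F [-0.5 -0.6 -1.4] t 13.55
rz turn -77.6 shift before turning [-162.   159.7   66.4] after turning [-190.5 -123.7   67.5]
```

View pics/side6.png

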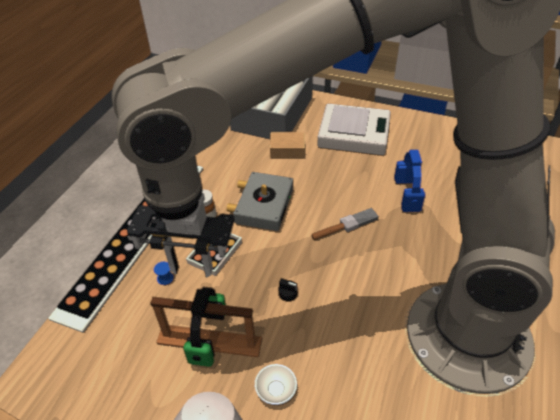

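```bash
python3 - <<'E'
from h import *
t=cv2.imread("pics/top6.png");s=cv2.imread("pics/side6.png")
def crop(i,x,y,w,h,k):return cv2.resize(i[y:y+h,x:x+w],None,fx=k,fy=k,interpolation=cv2.INTER_CUBIC)
cv2.imwrite("pics/c6.png",np.hstack([crop(t,295,137,50,50,8),crop(s,238,168,50,50,8)]))
E
```

```text
(no output)
```

View pics/c6.png

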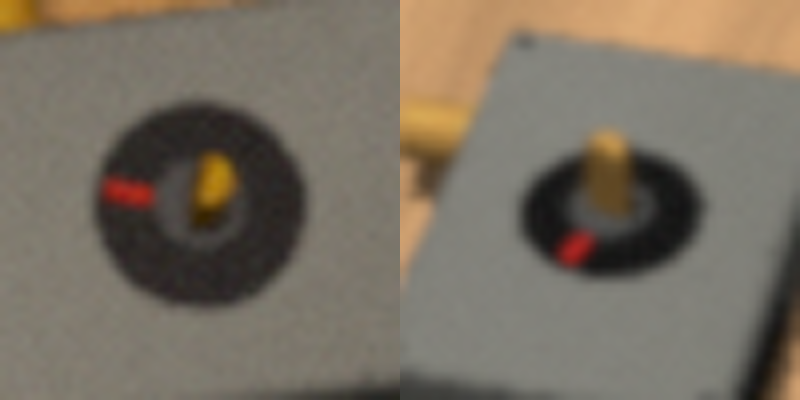

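The defenders hang across the bar and have been let go (side ≈(205,325)). The collar with a red mark (top ≈(311,161)) and the D-spindle are fully visible. I'll measure the spindle axis, flat direction and knob pose in each camera.

```bash
python3 - <<'E'
from h import *
def plane(n,uv,z):
    K,o,M=cal(n);uv=np.atleast_2d(uv).astype(float)
    r=np.c_[(uv-K[:2,2])/[K[0,0],K[1,1]],np.ones(len(uv))]@M.T
    return o+r*((z-o[2])/r[:,2])[:,None]
for n,(x,y,w,h) in(("top",(300,142,42,42)),("side",(245,174,44,40))):
    im=cv2.imread(f"pics/{n}6.png").astype(int);d=np.load(f"{n}6.npy");C=cloud(n,d)
    sub=np.zeros(d.shape,bool);sub[y:y+h,x:x+w]=1
    b,g,r=im[...,0],im[...,1],im[...,2]
    red=sub&(r>g+60)&(r>b+60)&(g<b+40)
    dark=sub&(im.max(2)<75)|red
    cs,_=cv2.findContours(cv2.morphologyEx(dark.astype(np.uint8),cv2.MORPH_CLOSE,np.ones((3,3))),cv2.RETR_EXTERNAL,cv2.CHAIN_APPROX_NONE)
    c=max(cs,key=cv2.contourArea)
    W=plane(n,c.reshape(-1,2),.05)
    A=np.c_[2*W[:,:2],np.ones(len(W))];s=np.linalg.lstsq(A,(W[:,:2]**2).sum(1),rcond=None)[0]
    v,u=np.nonzero(red);wt=(r-(g+b)/2)[red]
    rc=plane(n,[[np.average(u,weights=wt),np.average(v,weights=wt)]],.05)[0]
    print(n,"disc c",s[:2].round(4),"rad",np.sqrt(s[2]+s[:2]@s[:2]).round(4),"red",len(u),rc[:2].round(4),"ang",np.degrees(np.arctan2(*(rc[:2]-s[:2])[::-1])).round(1),"dist",np.linalg.norm(rc[:2]-s[:2]).round(4))
    # unit top
    S=C[(d>0)&(C[...,2]>.046)&(C[...,2]<.053)&(abs(C[...,0]-.605)<.11)&(abs(C[...,1]+.2)<.13)]
    q=cv2.minAreaRect(S[:,:2].astype(np.float32));print(" unit",q,np.median(S[:,2]))
    T=C[sub&(d>0)&(C[...,2]>.075)&(C[...,2]<.09)];print(" tip",len(T),np.median(T,0).round(4) if len(T) else '')
    # pointer
    kx,ky=(217,233) if n=="top" else (288,289)
    ks=np.zeros(d.shape,bool);ks[ky-16:ky+16,kx-16:kx+16]=1
    B=C[ks&(d>0)&(C[...,2]>.038)&(C[...,2]<.055)];q=cv2.minAreaRect(B[:,:2].astype(np.float32));print(" bar",len(B),q, np.median(B[:,2]).round(4))
    wh=ks&(im.min(2)>110);v,u=np.nonzero(wh);
    if len(u)>4:
        p=plane(n,np.c_[u,v],.046);print(" pointer",len(u),p.mean(0).round(4),cv2.fitLine(p[:,:2].astype(np.float32),2,0,.01,.01).ravel().round(3))
    sk=cv2.findContours((ks&(d>0)&(C[...,2]>.008)&(C[...,2]<.06)).astype(np.uint8),0,1)[0];
    print(" knob outline",cv2.minEnclosingCircle(plane(n,max(sk,key=len).reshape(-1,2),.024)[:,:2].astype(np.float32)))
    gx=C[(d>0)&(C[...,2]>.195)];
E
```

```text
top disc c [ 0.6022 -0.222 ] rad 0.0308 red 17 [ 0.6061 -0.1999] ang 80.0 dist 0.0224
 unit ((0.6023349761962891, -0.22261834144592285), (0.12965412437915802, 0.1795848309993744), 6.830813884735107) 0.05040416425035099
 tip 30 [ 0.6018 -0.2238  0.0845]
 bar 123 ((0.4331912696361542, 0.0355333648622036), (0.014531207270920277, 0.041815418750047684), 89.64767456054688) 0.0461
 pointer 13 [0.4216 0.0388 0.046 ] [ 1.    -0.031  0.422  0.039]
 knob outline ((0.4337500035762787, 0.03541130572557449), 0.025631900876760483)
side disc c [ 0.6013 -0.2252] rad 0.0265 red 13 [ 0.6066 -0.2046] ang 75.6 dist 0.0214
 unit ((0.6299549341201782, -0.219320148229599), (0.19102521240711212, 0.18420860171318054), 6.621091842651367) 0.05081391893925691
 tip 28 [ 0.6003 -0.2221  0.0823]
 bar 130 ((0.4307357370853424, 0.03602609783411026), (0.018580060452222824, 0.04549490660429001), 86.85443878173828) 0.0462
 pointer 63 [0.4207 0.0725 0.046 ] [0.119 0.993 0.421 0.073]
 knob outline ((0.43612655997276306, 0.040335915982723236), 0.034664325416088104)
```

```bash
python3 - <<'E'
from h import *
t=cv2.imread("pics/top6.png");d=np.load("top6.npy");C=cloud("top",d)
a=t[218:248,202:232];z=(np.clip(C[218:248,202:232,2],0,.055)/.055*255).astype(np.uint8)
b=np.clip(a.astype(int)*2,0,255).astype(np.uint8)
k=dict(dsize=None,fx=13,fy=13,interpolation=cv2.INTER_NEAREST)
cv2.imwrite("pics/k6.png",np.hstack([cv2.resize(b,**k),cv2.resize(cv2.applyColorMap(z,cv2.COLORMAP_JET),**k)]))
E
```

```text
(no output)
```

View pics/k6.png

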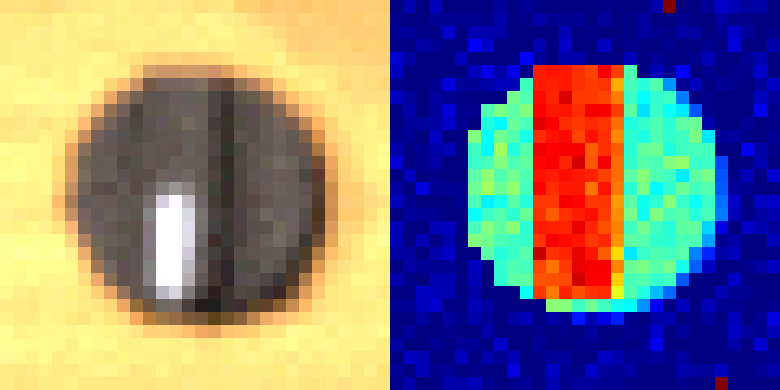

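The knob's bar lies along world x, with its pointer toward −x (yaw ≈180°) and its centre at (0.433, 0.036). The spindle is at (0.602, −0.222) with its flat facing 80°. I'll pick at ψ=90° and place at ψ≈−10°. Moving to the knob now.

```bash
python3 -m jog '[[0,0,0,0,0,-8,60],[0,0,0,0,0,-10,60],[0,0,0,0,0,-10,60],[0,0,0,0,0,-10,60],[0,0,0,0,0,-10,60],[0,0,0,0,0,-10,60],[0,0,0,0,0,-10,60],[0,0,0,0,0,-9.6,60],[-15,-10,0,0,0,0,60],[-30,-20,0,0,0,0,60],[-35,-23,0,0,0,0,60],[-35,-23,5,0,0,0,60],[-35,-23,15,0,0,0,60],[-25,-16,25,0,0,0,60],[-15,-8,22,0,0,0,60],[0,0,0,0,0,0,60],[0,0,0,0,0,0,60]]'
python3 -c "
from h import *
go([.4333,.0360,.2250],90)"
```

```text
clock: 15.78
tcp_pos: [0.4326, 0.0359, 0.3968]
orientation: [0.708, 0.706, 0.0, 0.0]
force: [0.8, -0.7, -0.8]
finger_gap: 0.596
tcp [0.4326 0.0359 0.3968] psi 89.86 tilt 0.05 gap 0.596 F [ 0.8 -0.7 -0.8] t 15.775
rz turn -0.1 shift before turning [  0.    0.6 171.8] after turning [1.000e-01 7.000e-01 1.718e+02]
```

```bash
python3 -m jog '[[0,0.7,20,0,0,0,60],[0,0,30,0,0,0,60],[0,0,30,0,0,0,60],[0,0,30,0,0,0,60],[0,0,20,0,0,0,60],[0,0,15,0,0,0,60],[0,0,10,0,0,0,60],[0,0,6,0,0,0,60],[0,0,0,0,0,0,60],[0,0,0,0,0,0,60]]'
python3 -c "
from h import *
go([.4333,.0360,.2250],90)
for n in('top','side'):
  im,d=robot.grab_frame(n);cv2.imwrite(f'pics/{n}7.png',im)
cv2.imwrite('pics/side7c.png',cv2.resize(im[220:340,220:360],None,fx=5,fy=5,interpolation=cv2.INTER_CUBIC))"
```

```text
clock: 17.02
tcp_pos: [0.4333, 0.0355, 0.2354]
orientation: [0.707, 0.707, 0.0, 0.0]
force: [0.7, 1.4, 0.2]
finger_gap: 0.598
tcp [0.4333 0.0355 0.2354] psi 89.94 tilt 0.04 gap 0.598 F [0.7 1.4 0.2] t 17.025
rz turn -0.1 shift before turning [ 0.5  0.  10.4] after turning [ 0.5  0.  10.4]
```

View pics/side7c.png

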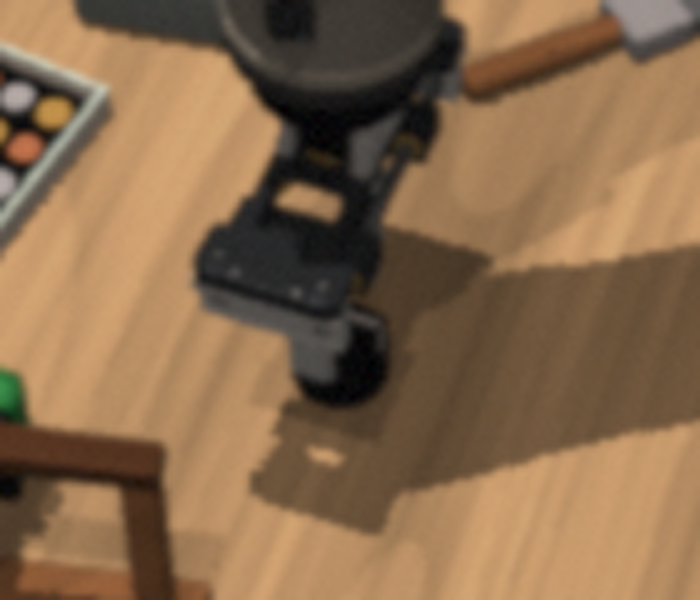

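The fingers straddle the knob's bar. Going down the last 10 mm and gripping.

```bash
python3 -m jog '[[0.3,0,6,0,0,0,60],[0,0,4,0,0,0,60],[0,0,0,0,0,0,60],[0,0,0,0,0,0,40],[0,0,0,0,0,0,20],[0,0,0,0,0,0,3],[0,0,0,0,0,0,3],[0,0,0,0,0,0,3],[0,0,0,0,0,0,3],[0,0,0,0,0,0,3]]' 30
python3 -m jog '[[0,0,0,0,0,0,3],[0,0,-10,0,0,0,3],[0,0,-20,0,0,0,3],[0,0,-30,0,0,0,3],[0,0,-30,0,0,0,3],[0,0,0,0,0,0,3],[0,0,0,0,0,0,3]]' 40
python3 -c "
from h import *
go([.602,-.2222,.34],-10)"
```

```text
clock: 18.38
tcp_pos: [0.4331, 0.0358, 0.225]
orientation: [0.707, 0.707, 0.0, 0.0]
force: [-0.7, -1.0, 2.4]
finger_gap: 0.17
clock: 19.25
tcp_pos: [0.4328, 0.0356, 0.3149]
orientation: [0.708, 0.707, -0.0, 0.0]
force: [-0.5, -0.0, -1.8]
finger_gap: 0.165
tcp [0.4328 0.0356 0.3149] psi 89.93 tilt 0.02 gap 0.165 F [-0.5 -0.  -1.8] t 19.25
rz turn 99.9 shift before turning [-257.6  169.5  -25.1] after turning [211.4 224.5 -25.1]
```

```bash
python3 -m jog '[[0,0,-15,0,0,9.9,3],[0,0,-15,0,0,10,3],[0,0,-10,0,0,10,3],[0,0,0,0,0,10,3],[0,0,0,0,0,10,3],[0,0,0,0,0,10,3],[0,0,0,0,0,10,3],[0,0,0,0,0,10,3],[0,0,0,0,0,10,3],[0,0,0,0,0,10,3],[10,10,0,0,0,0,3],[25,26,0,0,0,0,3],[31,33,0,0,0,0,3],[32,35,0,0,0,0,3],[32,34,0,0,0,0,3],[32,34,0,0,0,0,3],[25,26,0,0,0,0,3],[15,16,0,0,0,0,3],[9,10,0,0,0,0,3],[0,0,0,0,0,0,3]]'
python3 -m jog '[[0,0,0,0,0,0,3],[0,0,0,0,0,0,3]]'
python3 -c "
from h import *
go([.602,-.2222,.34],-10)
for n,(x,y) in dict(top=(250,90),side=(195,100)).items():
  im,d=robot.grab_frame(n);cv2.imwrite(f'pics/{n}8.png',im);np.save(f'{n}8.npy',d)
  cv2.imwrite(f'pics/{n}8c.png',cv2.resize(im[y:y+120,x:x+140],None,fx=5,fy=5,interpolation=cv2.INTER_CUBIC))"
```

```text
clock: 21.75
tcp_pos: [0.6022, -0.2221, 0.3542]
orientation: [0.996, -0.086, -0.0, -0.0]
force: [0.1, 0.7, -1.7]
finger_gap: 0.17
clock: 22.0
tcp_pos: [0.602, -0.2205, 0.3552]
orientation: [0.996, -0.086, 0.0, -0.0]
force: [0.1, 0.6, -0.5]
finger_gap: 0.167
tcp [ 0.602  -0.2205  0.3552] psi -9.87 tilt 0.01 gap 0.167 F [ 0.1  0.6 -0.5] t 22.0
rz turn 0.1 shift before turning [ 0.3  1.7 15.2] after turning [ 0.3  1.7 15.2]
```

View pics/side8c.png

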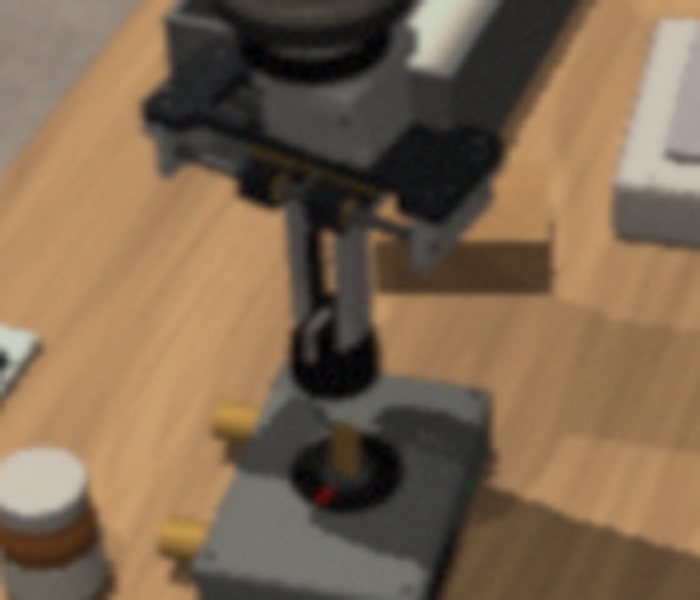

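View pics/top8c.png

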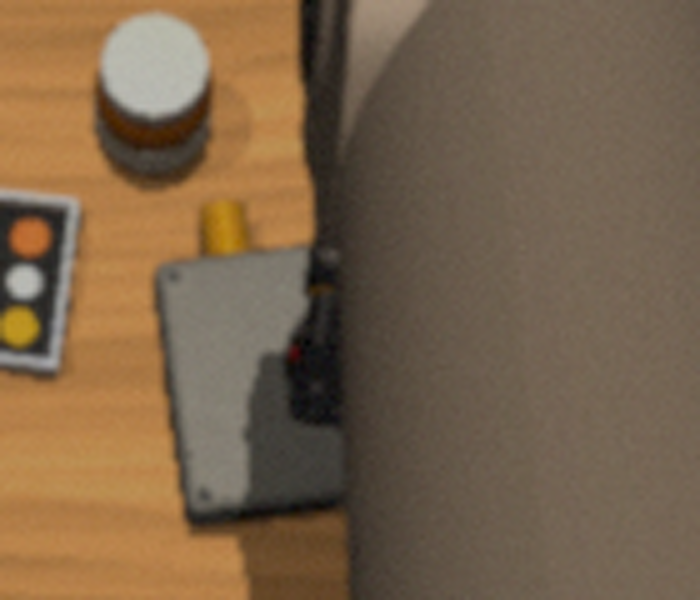

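The white pointer faces the red-mark side. I'll compare knob and spindle in the same camera (side), using cylinder fits to depth and the unit outline.

```bash
python3 - <<'E'
from h import *
from scipy.optimize import least_squares
n="side"
d=np.load("side8.npy");C=cloud(n,d)
S=C[(d>0)&(C[...,2]>.131)&(C[...,2]<.150)&(np.hypot(C[...,0]-.602,C[...,1]+.2205)<.035)]
f=least_squares(lambda p:np.hypot(S[:,0]-p[0],S[:,1]-p[1])-.025,[.602,-.23],loss="soft_l1",f_scale=.001);print("skirt",len(S),f.x.round(4),np.abs(f.fun).mean().round(4))
d6=np.load("side6.npy");C6=cloud(n,d6)
for dd,CC in((d6,C6),(d,C)):
  T=CC[(dd>0)&(CC[...,2]>.056)&(CC[...,2]<.080)&(np.hypot(CC[...,0]-.602,CC[...,1]+.2222)<.015)]
  print("spindle pts",len(T),T.mean(0).round(4),T.min(0).round(4),T.max(0).round(4))
  m=((dd>0)&(CC[...,2]>.046)&(CC[...,2]<.0545)&(abs(CC[...,0]-.602)<.1)&(abs(CC[...,1]+.222)<.12)).astype(np.uint8)
  m=cv2.morphologyEx(m,cv2.MORPH_OPEN,np.ones((3,3)));k,L,st,_=cv2.connectedComponentsWithStats(m);i=1+np.argmax(st[1:,4]);print("unit",cv2.minAreaRect(CC[L==i][:,:2].astype(np.float32)))
T=C6[(d6>0)&(C6[...,2]>.056)&(C6[...,2]<.080)&(np.hypot(C6[...,0]-.602,C6[...,1]+.2222)<.015)]
print(np.round((T[:,:2]-[.602,-.2222])*1000,1).tolist())
im=cv2.imread("pics/side6.png");
def pr(p):
    K,o,M=cal(n);q=(np.atleast_2d(p)-o)@M@K.T;return q[:,:2]/q[:,2:]
a=np.linspace(0,2*np.pi,100)
cx=.6012
for (cx,cy),name in(((.602,-.2222),"a"),((.6005,-.2222),"b")):
  k=8;x0,y0=238,168;I=cv2.resize(im[y0:y0+50,x0:x0+50],None,fx=k,fy=k,interpolation=cv2.INTER_CUBIC)
  for r,z in((.03,.05),(.015,.053),(.008,.081),(.006,.084)):
    p=(pr(np.c_[cx+r*np.cos(a),cy+r*np.sin(a),0*a+z])-[x0,y0]+.5)*k
    cv2.polylines(I,[p.round().astype(int)],True,(255,255,0),1)
  cv2.imwrite(f"pics/ov_{name}.png",I)
I=np.hstack([cv2.imread("pics/ov_a.png"),cv2.imread("pics/ov_b.png")]);cv2.imwrite("pics/ov.png",I)
E
```

```text
skirt 94 [ 0.6023 -0.221 ] 0.0014
spindle pts 39 [ 0.5995 -0.2207  0.0665] [ 0.5913 -0.231   0.0564] [ 0.6083 -0.2099  0.0793]
unit ((0.5988993048667908, -0.22267501056194305), (0.12848037481307983, 0.18227370083332062), 6.674510478973389)
spindle pts 37 [ 0.6    -0.2209  0.0679] [ 0.588  -0.2265  0.0564] [ 0.6123 -0.2116  0.0798]
unit ((0.5996466279029846, -0.22230693697929382), (0.1283704787492752, 0.17845061421394348), 6.868173122406006)
[[6.3, -0.8], [5.6, 1.3], [1.6, 3.2], [0.3, -0.7], [-8.9, -0.8], [5.9, 0.9], [4.0, -1.6], [-0.8, 2.1], [-6.3, 0.8], [-9.3, 0.7], [3.3, 0.4], [0.7, -0.7], [-3.6, 1.9], [-6.3, 1.2], [-9.0, 0.3], [3.2, 1.1], [-0.0, 1.3], [-3.6, 2.3], [-6.3, 1.4], [-9.4, 1.6], [2.9, 2.1], [-1.4, 4.7], [-4.3, 4.3], [-6.3, 1.9], [-8.1, -0.9], [-8.5, -6.9], [-10.7, -8.8], [6.3, 1.8], [3.8, 0.6], [0.9, 0.2], [-4.0, 3.9], [-5.0, -0.5], [-8.9, 1.3], [4.6, 5.9], [-3.9, 4.3], [-8.0, 6.4], [-8.3, 0.2], [2.0, 12.3], [-6.4, 10.3]]
```

View pics/ov.png

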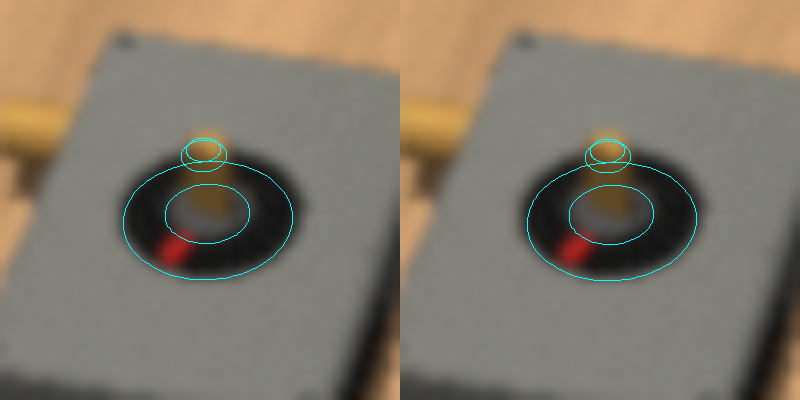

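```bash
python3 - <<'E'
from h import *
n="side";K,o,M=cal(n)
def pr(p):
    q=(np.atleast_2d(p)-o)@M@K.T;return q[:,:2]/q[:,2:]
a=np.linspace(0,2*np.pi,200)
im=cv2.imread("pics/side8.png");im6=cv2.imread("pics/side6.png")
def ov(im,x0,y0,w,circ,k=10):
  I=cv2.resize(im[y0:y0+w,x0:x0+w],None,fx=k,fy=k,interpolation=cv2.INTER_CUBIC);I=np.clip(I.astype(int)*1.6,0,255).astype(np.uint8)
  for cx,cy,r,z in circ:
    p=(pr(np.c_[cx+r*np.cos(a),cy+r*np.sin(a),0*a+z])-[x0,y0]+.5)*k
    cv2.polylines(I,[p.round().astype(int)],True,(255,255,0),1)
  return I
x,y=.602,-.2205
A=ov(im,242,160,40,[(x,y,.025,.130),(x,y,.025,.154)])
x,y=.5995,-.2230
B=ov(im6,244,180,40,[(x,y,.030,.05),(x,y,.015,.053),(x,y,.008,.081),(x,y,.006,.084)])
cv2.imwrite("pics/ov2.png",np.hstack([A,B]))
for p in([x,y,.05],[x+.001,y,.05],[x,y+.001,.05],[x,y,.051],[.602,-.2205,.13]):print(pr(p).round(2))
E
```

```text
[[264.34 194.94]]
[[264.02 194.85]]
[[264.21 195.17]]
[[264.33 194.68]]
[[261.89 174.22]]
```

View pics/ov2.png

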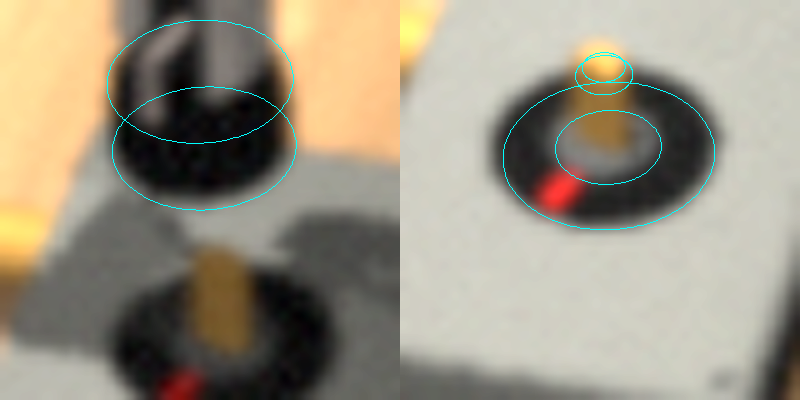

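Relative to the spindle in the side view, the knob looks about 2 mm too far in +x and +y. I'll correct by that, lower it to just above the tip, and look again at close range.

```bash
python3 -m jog '[[-1.6,2.3,10,0,0,0,3],[0,0,15,0,0,0,3],[0,0,9,0,0,0,3],[0,0,4,0,0,0,3],[0,0,0,0,0,0,3],[0,0,0,0,0,0,3]]'
cat > look.py <<'E'
from h import *
import sys
go([.600,-.2222,.3100],-10)
n="side";K,o,M=cal(n)
def pr(p):
    q=(np.atleast_2d(p)-o)@M@K.T;return q[:,:2]/q[:,2:]
im,d=robot.grab_frame(n);cv2.imwrite(f"pics/side{sys.argv[1]}.png",im)
t=robot.get_obs()["tcp_pos"];x,y,z=t[0],t[1],t[2]-.225
k=16;x0,y0=243,164;I=cv2.resize(im[y0:y0+45,x0:x0+45],None,fx=k,fy=k,interpolation=cv2.INTER_CUBIC)[:600];I=np.clip(I.astype(int)*1.6,0,255).astype(np.uint8)
a=np.linspace(0,2*np.pi,200)
for r,zz in((.025,z),(.025,z+.024),(.008,.081),(.015,.053),(.03,.05)):
    p=(pr(np.c_[x+r*np.cos(a),y+r*np.sin(a),0*a+zz])-[x0,y0]+.5)*k
    cv2.polylines(I,[p.round().astype(int)],True,(255,255,0),1)
cv2.imwrite(f"pics/ov{sys.argv[1]}.png",I)
E
python3 look.py 9
```

```text
clock: 22.85
tcp_pos: [0.6004, -0.2232, 0.3173]
orientation: [0.996, -0.087, 0.0, -0.0]
force: [0.1, -0.1, -0.0]
finger_gap: 0.167
tcp [ 0.6004 -0.2232  0.3173] psi -9.95 tilt 0.03 gap 0.167 F [ 0.1 -0.1 -0. ] t 22.85
rz turn 0.1 shift before turning [-0.6 -1.   7.3] after turning [-0.6 -1.   7.3]
```

View pics/ov9.png

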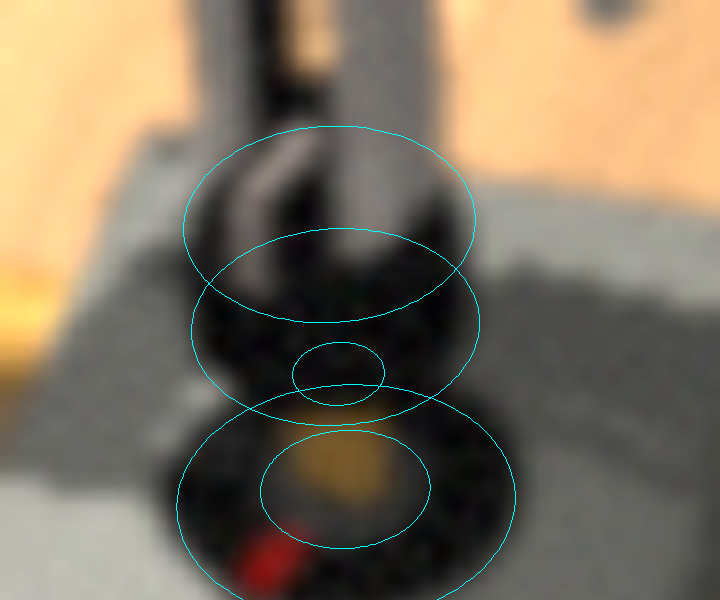

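The knob and spindle overlays now show the same small image offset (ring −4 px, knob −5 px in the 16× crop), so they are coaxial to within about 1 mm. I'll descend gently and watch the force.

```bash
python3 -m jog '[[0,0,4,0,0,0,3],[0,0,3,0,0,0,3],[0,0,2,0,0,0,3],[0,0,1,0,0,0,3],[0,0,0,0,0,0,3]]'
python3 -m jog '[[0,0,1.5,0,0,0,3],[0,0,0,0,0,0,3]]'
python3 -m jog '[[0,0,1.5,0,0,0,3],[0,0,0,0,0,0,3]]'

```

```text
clock: 23.52
tcp_pos: [0.6002, -0.2233, 0.3069]
orientation: [0.996, -0.087, -0.0, -0.0]
force: [-0.7, 0.5, -1.2]
finger_gap: 0.161
clock: 23.78
tcp_pos: [0.6002, -0.2233, 0.3054]
orientation: [0.996, -0.087, -0.0, -0.0]
force: [0.4, -0.7, 0.6]
finger_gap: 0.168
clock: 24.02
tcp_pos: [0.6003, -0.2233, 0.304]
orientation: [0.996, -0.087, 0.0, -0.0]
force: [0.3, -0.2, -0.6]
finger_gap: 0.165
```

The underside is 5 mm below the tip level with no force, so it is in the hole. Continue.

```bash
python3 -m jog '[[0,0,2,0,0,0,3],[0,0,2,0,0,0,3],[0,0,0,0,0,0,3]]'
python3 -m jog '[[0,0,2,0,0,0,3],[0,0,2,0,0,0,3],[0,0,2,0,0,0,3],[0,0,0,0,0,0,3]]'
python3 -m jog '[[0,0,2,0,0,0,3],[0,0,1,0,0,0,3],[0,0,0,0,0,0,3]]'
```

```text
clock: 24.4
tcp_pos: [0.6002, -0.2234, 0.2998]
orientation: [0.996, -0.087, 0.0, 0.0]
force: [1.1, -2.2, -2.4]
finger_gap: 0.166
clock: 24.9
tcp_pos: [0.6002, -0.2234, 0.2938]
orientation: [0.996, -0.087, 0.0, 0.0]
force: [1.6, -3.9, -1.9]
finger_gap: 0.165
clock: 25.28
tcp_pos: [0.6003, -0.2234, 0.2911]
orientation: [0.996, -0.087, 0.0, 0.0]
force: [1.5, -4.1, 2.0]
finger_gap: 0.166
```

Home contact begins at TCP z ≈ 0.291 as predicted. I'll relieve the −y side force slightly, then press down with a firmer grip.

```bash
python3 -m jog '[[0,0.8,0,0,0,0,3],[0,0,1,0,0,0,3],[0,0,0,0,0,0,3],[0,0,0,0,0,0,3]]' 55
python3 -m jog '[[0,0,2,0,0,0,3],[0,0,2,0,0,0,3],[0,0,0,0,0,0,3]]'
python3 -m jog '[[0,0,2,0,0,0,3],[0,0,2,0,0,0,3],[0,0,0,0,0,0,3]]'
```

```text
clock: 25.78
tcp_pos: [0.6002, -0.2238, 0.2901]
orientation: [0.996, -0.087, 0.0, -0.0]
force: [3.7, 0.1, 3.1]
finger_gap: 0.167
clock: 26.15
tcp_pos: [0.6002, -0.2239, 0.2859]
orientation: [0.996, -0.087, 0.0, -0.0]
force: [2.5, 0.1, 6.3]
finger_gap: 0.165
clock: 26.52
tcp_pos: [0.6002, -0.2239, 0.2821]
orientation: [0.996, -0.087, 0.0, -0.0]
force: [1.4, 1.6, 8.8]
finger_gap: 0.164
```

The force follows the spring curve (3 → 6 → 9 N). Push on to the stop.

```bash
python3 -m jog '[[0,0,1,0,0,0,3],[0,0,0.5,0,0,0,3],[0,0,0,0,0,0,3],[0,0,0,0,0,0,3]]'
python3 -m jog '[[0,0,0.7,0,0,0,3],[0,0,0,0,0,0,3],[0,0,0,0,0,0,3],[0,0,0,0,0,0,3]]'
python3 look.py 10
python3 - <<'E'
from h import *
im,d=robot.grab_frame("top");cv2.imwrite("pics/top10.png",im);np.save("top10.npy",d)
C=cloud("top",d);m=(d>0)&(C[...,2]>.155)&(abs(C[...,0]-.5555)<.06)&(abs(C[...,1]-.2254)<.06)
P=C[m];print("pad",len(P),np.median(P,0).round(4),P[:,2].max().round(3),cv2.minAreaRect(P[:,:2].astype(np.float32)) if len(P)>5 else 0)
E
```

```text
clock: 27.02
tcp_pos: [0.6002, -0.2239, 0.2809]
orientation: [0.996, -0.087, 0.0, -0.0]
force: [0.4, 0.8, 11.1]
finger_gap: 0.164
clock: 27.52
tcp_pos: [0.6003, -0.2238, 0.2808]
orientation: [0.996, -0.087, 0.0, 0.0]
force: [-2.1, 1.6, 17.1]
finger_gap: 0.165
tcp [ 0.6003 -0.2238  0.2808] psi -9.94 tilt 0.05 gap 0.165 F [-2.1  1.6 17.1] t 27.525
rz turn 0.1 shift before turning [ -0.6  -1.5 -29.2] after turning [ -0.6  -1.5 -29.2]
pad 424 [0.5558 0.2204 0.1716] 0.177 ((0.5567978620529175, 0.22317659854888916), (0.06723710894584656, 0.0621911883354187), 59.329254150390625)
```

View pics/side10.png

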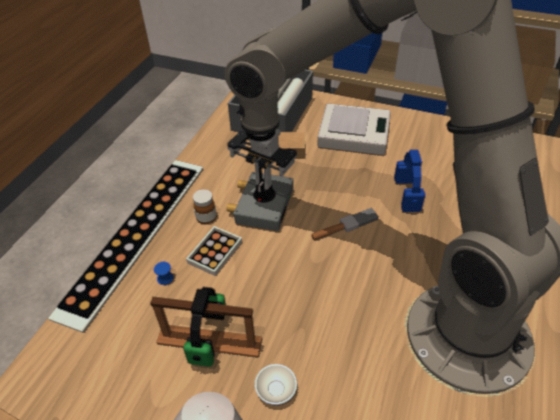

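View pics/ov10.png

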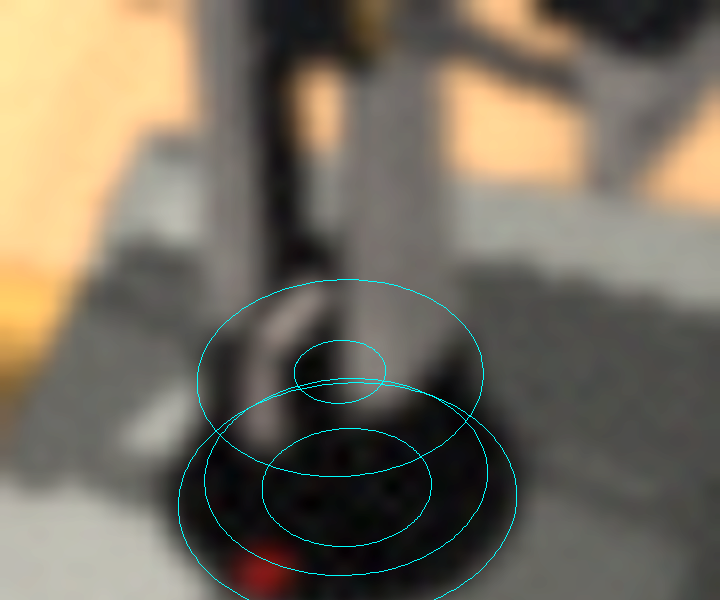

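View pics/top10.png

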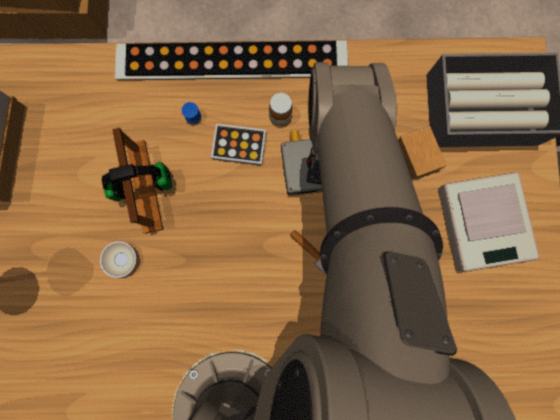

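The knob is at the stop: force rose from 11 to 17 N with no further travel, and the underside is ≈0.056 m, which is home minus 10 mm. The defenders hang on the bar with the pad top at 0.172 m, as expected (top (140,177)). The bystanders are unmoved. Handing in.

```bash
python3 -c "
from rig import robot
print(robot.finish_job()); o=robot.get_obs();print(o['clock'],o['tcp_pos'],o['force'],o['finger_gap'])"
```

```text
the job is handed in; nothing more can be done
None
the job is handed in; nothing more can be done
```

I hung the green ear defenders on the wooden rail and pushed the knob home on the spindle. I handed the job in at about 27.6 s, still gripping the knob and holding it pressed down. No verdict was reported.

- **Defenders:** they hang by the middle of the headband and are let go. The last top picture puts the pad top at 0.172 m, which is the expected height with the band resting on the bar. They look level in both views.
- **Knob:** I turned it about 100° so its pointer faces the red mark, and it went onto the spindle with little force. Home contact came at the expected height. The spring force then rose from 3 to 6, 9 and 11 N over the 10 mm of travel. At the stop it reached 17 N with no further movement.
- **Grip:** the fingers are closed on the 16 mm bar at 55 N.
- **Other things:** nothing else on the table looked moved in the last pictures. The arm partly hid the brush and cardboard box from the top camera, and the side view showed no shift there.

**Disagreement between checks:** the two cameras differed by about 2 mm in x. I used the side camera's knob-to-spindle comparison to line up the knob, which shifted it 1.6 mm in x and 2.7 mm in y. I also moved it another 0.5 mm in y to take off a 4 N side force during insertion.

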